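# Set up a shaft on V-blocks for a run-out check

## Robot

A 7-joint arm with a two-finger parallel gripper is mounted at the origin on a cart in front of the work surface, level with it; the furniture and walls round the work are solid. World frame = base frame: x ahead of the robot, y to its left, z up, the work surface at z = 0. Lengths are in m, angles in degrees, forces in N, time in s.
With the tool pointing down it reaches from about 0.425 to 0.875 m from the base axis. Payload 4.7 kg.
Tool frame: the origin (TCP) lies between the finger pads; the fingertips stand 8 mm ahead of it and the grasp point (between the pads) lies 11 mm behind it (env.tip_extent is the distance from the TCP to the fingertips, in m); z points along the fingers, y is the line along which they close (so a half turn about z gives the same grasp; the last joint's range is limited). The gripper opens to 87 mm and grips with 3 to 60 N. Pads are 19 mm wide; open, the fingers measure 117 mm over their backs; the gripper's body (75 mm by 190 mm) begins 51 mm behind the grasp point.
Start: joints at [-66.228, 18.392, -4.016, 83.108, 1.295, 78.541, -3.26], TCP at [0.254, 0.598, 0.206] pointing down, gripper open.
Joint ranges: [-163.93, 163.93], [-17.29, 119.83], [-79.2, 71.16], [3.27, 140.29], [-89.18, 269.18], [5.43, 117.66], [-154.24, 154.24]. Speed limits (degrees/s): [147.25, 147.25, 180, 180, 180, 180, 180].

## Interface

Orientations are given as [roll, pitch, yaw] about the fixed x, y, z axes, in that order (R = Rz(yaw) Ry(pitch) Rx(roll)).
In Python, from cell import sensors, vision, workorder, env gives the robot as it stands.
- The arm moves only by the tool drive_tool, never from a script. Its argument "moves" is a list of rows, each an object of numbers: "x", "y", "z": the shift along the tool's x, y, z in mm; "rx", "ry", "rz": the turn, a rotation vector about the tool's x, y, z in rad; "fingers": the closure, from -1 (fully open) to 1 (shut). In form: [{"x": .., "y": .., "z": .., "rx": .., "ry": .., "rz": .., "fingers": ..}, ...]. A call has 1 to 20 rows; each row is the pose to reach, as a shift and turn from the pose commanded when the call began, along the tool's axes at that moment; what a row does not reach only later rows make up. A row lasts 1/8 s, in which the tool goes at most 62.5 mm and 10.7 degrees, less where a joint would pass 70% of its speed; a pose out of reach is approached as far as the arm can. A call with a gripper value outside its range is refused whole. The fingers move at their own pace and stop on an object; "force" is the grip in N (left out, the last holds). Time passes only in rows, so rows that repeat a pose let the fingers close. It gives the time, the measured TCP pose, the force, the opening and the grip force at its end, in the units of the state.
- sensors.get_obs(): the state, without advancing time (a new reading comes with each control period).
- vision.read_camera(name): name is "scene" or "top" or "wrist"; returns a dict with "image" (420x560x3 uint8, red, green, blue), "fx", "fy", "cx", "cy" (pixels), "k1" (the pictures are not rectified: a ray, as slopes to the right and down, at radius r is drawn at 1 + k1 r^2 times it, then the intrinsics apply), "R" (3x3) and "t" (3): a world point X has camera coordinates R X + t. Camera axes: x right, y down, z forward; pixel columns grow to the right and rows downward; lengths in m; the calibration is good to about 2 mm. A picture is of the moment at which its call begins. There is no depth.
- workorder.sign_off(): hands the job in; it is judged then, once.
The state is a dict: "time_s": time; "qpos": joint angles; "joint_velocities": joint speeds; "effort": joint torques, N m; "tool_pos": TCP position; "tool_rot": TCP orientation; "force": force on the tool from outside, world axes, zero at the start; "wrist_torque": the same for the moment, N m; "grip_width": finger opening in m; "grasp_force": force on a finger pad.
Only numpy, scipy, OpenCV 4.12 (cv2) and the standard library are available. Lean on these libraries where they do the work, as an engineer would, in place of code of your own. Each camera call takes 0.05 s, during which the arm holds its last target. There are 200 camera calls.

## Task

Set the shaft up for a run-out check: stand the two small matched V-blocks on the front half of the surface plate, left and right of its middle, grooves in line along its long edge, then lay the shaft in both, one slim journal in each near the journal's middle, thick land at the middle of the plate, threaded end to the right. Last, stand the dial gauge on the plate behind the shaft, square to it, its plunger pressed about half-way in on the middle of the land. Leave the large V-block where it is.

Things in the scene. Friction and masses are not known exactly. Their poses are not given: they have to be found in the camera images.
- surface_plate: Fixed cast-iron surface plate, flat bright top, 170 mm deep (its x) by 240 mm wide (its y, +y left), 30 mm thick. Origin: centre of its underside on the bench; top at z = +30 mm. Front half = -x side, nearest the robot; behind = +x. Turned a little on the bench. A lay-out that fits: shaft axis at x = -48 mm, V-block middles at y = +50 and -50 mm, gauge column at x = +40 mm.
- vblock_a: One of two identical small ground-steel V-blocks, loose, 0.26 kg: 40 mm across (its x), 28 mm along the groove (its y), 36 mm high. Origin: centre of its underside, z up. 90 degree groove on top along its y, 28 mm wide at the top. Half a turn about z is the same. Grasp from above across the 40 mm flanks. A 20 mm journal seated in it has its axis 36 mm above its underside.
- vblock_b: The other small V-block, identical to vblock_a in size and frame.
- vblock_large: The odd large V-block: same shape, darker, 58 mm across (its x), 44 mm along the groove (its y), 54 mm high. Origin: centre of its underside. Not used; stays where it stands. The three V-blocks stand in a different order each time.
- shaft: Loose steel shaft, 0.55 kg, 170 mm long, lying on its land at any heading, axis 15 mm up; may roll. Origin: on its axis, middle of the land (balance point). Its x runs along it to the threaded end: land 30 mm diameter, x = -28 to 28 mm; journals 20 mm diameter, -74 to -28 and 28 to 72 mm; thread 14 mm diameter, 72 to 96 mm. Grasp across the land. Seated: axis 66 mm above bench.
- thread_end (a point): Centre of the end face of the shaft's threaded end (shaft x = +96 mm).
- gauge: Dial gauge on its stand, loose, 0.5 kg. Origin: underside of its base (56 mm in x, 50 mm in y, 14 mm high) right below the square column, 16 by 16 mm, top at 100 mm. Grasp the column from above across its y faces, 65 to 95 mm up (the rest is below 47 mm). Dial and level plunger point to its -x. Column 95 mm from the shaft axis: tip just touches the land; 81 mm: at the stop; 88 mm: half-way.
- plunger (a joint): How far the gauge's sprung plunger is pressed in: 0 = free (out), 0.014 m = at its stop; spring force 0.4 N at first, 1.5 N at the stop. It gives only along its length: bring the tip level against the land from behind, not down on top of it.
- stylus_tip (a point): Tip of the plunger: 80 mm from the column axis towards the gauge's -x when free, and 36 mm above the gauge's underside (the height of the shaft's axis in the small V-blocks). Moves with the plunger.
Mind the look-alikes: they are no part of the job. What is shaped like the vblock_a but green, purple or yellow is not meant.

How it is judged (in metres and radians):
On the way, in this order (a step that is already met when the one before it is completed fails the run):
1. both small V-blocks stand on the front half of the plate, left and right of its middle, released (z of vblock_a in the frame of surface_plate between 0.024 and 0.034 m and angle between each of vblock_a, vblock_b's own z axis and vertical below 0.05 rad and x of vblock_a in the frame of surface_plate between -0.077 and -0.018 m and angle between the y axis of each of vblock_a, vblock_b and the y axis of surface_plate, either way round below 0.17 rad and linear speed of each of vblock_a, vblock_b below 0.02 m/s and z of vblock_b in the frame of surface_plate between 0.024 and 0.034 m and x of vblock_b in the frame of surface_plate between -0.077 and -0.018 m and ((y of vblock_a in the frame of surface_plate between 0.035 and 0.067 m and y of vblock_b in the frame of surface_plate between -0.067 and -0.035 m) or (y of vblock_b in the frame of surface_plate between 0.035 and 0.067 m and y of vblock_a in the frame of surface_plate between -0.067 and -0.035 m)) and contact force between the fingers and vblock_a below 0.1 N and contact force between the fingers and vblock_b below 0.1 N), for 0.2 s.
2. the shaft lies seated in both small V-blocks, threaded end to the right, released (z of shaft in the frame of surface_plate between 0.0625 and 0.0695 m and angle between shaft's own x axis and vertical between 1.5408 and 1.6008 rad and x of shaft in the frame of surface_plate between -0.075 and -0.02 m and y of shaft in the frame of surface_plate between -0.017 and 0.017 m and angle between the x axis of shaft and the y axis of surface_plate, either way round below 0.12 rad and y of thread_end in the frame of surface_plate below -0.06 m and contact force between shaft and vblock_a above 0.3 N and contact force between shaft and vblock_b above 0.3 N and ((x of vblock_a in the frame of shaft between 0.039 and 0.061 m and x of vblock_b in the frame of shaft between -0.061 and -0.039 m) or (x of vblock_b in the frame of shaft between 0.039 and 0.061 m and x of vblock_a in the frame of shaft between -0.061 and -0.039 m)) and linear speed of shaft below 0.02 m/s and contact force between the fingers and shaft below 0.1 N), for 0.2 s.
3. the gauge stands behind the shaft, its plunger part-way in on the middle of the land, released (value of joint plunger between 0.0015 and 0.0128 m and x of stylus_tip in the frame of shaft between -0.017 and 0.017 m and distance between stylus_tip and shaft below 0.025 m and angle between the y axis of gauge and the y axis of surface_plate, either way round below 0.2 rad and contact force between gauge and shaft above 0.1 N and z of gauge in the frame of surface_plate between 0.026 and 0.034 m and angle between gauge's own z axis and vertical below 0.05 rad and x of gauge in the frame of surface_plate between 0 and 0.07 m and linear speed of gauge below 0.02 m/s and contact force between the fingers and gauge below 0.1 N), for 0.2 s.
At the end, for the whole second after the job is handed in: Small V-blocks flat on the plate's front half, a block within 11 mm of each journal's middle; shaft level, seated in both, thread right, land within 17 mm of the plate's middle, within 7 deg of its edge; gauge upright behind, plunger 1.5-12.8 mm in on the land (17 mm); large block unmoved; all free (all of step 2 and all of step 3 and z of vblock_a in the frame of surface_plate between 0.024 and 0.034 m and angle between each of vblock_a, vblock_b's own z axis and vertical below 0.05 rad and x of vblock_a in the frame of surface_plate between -0.077 and -0.018 m and angle between the y axis of each of vblock_a, vblock_b and the y axis of surface_plate, either way round below 0.17 rad and linear speed of each of vblock_a, vblock_b below 0.02 m/s and z of vblock_b in the frame of surface_plate between 0.024 and 0.034 m and x of vblock_b in the frame of surface_plate between -0.077 and -0.018 m and distance of vblock_large from where it was at the start of the episode below 0.015 m); the robot touches nothing.
It fails at once if the large V-block is pushed more than 30 mm or tipped (distance of vblock_large from where it was at the start of the episode above 0.03 m or angle between vblock_large's own z axis and vertical above 0.3 rad).
It fails at once if the gauge is tipped over (angle between gauge's own z axis and vertical above 0.6 rad).
It also fails if it takes over 106 s, if anything falls off the work surface, if the arm or the gripper's body presses on something with over 40 N, if the wrist force passes 120 N, or if a joint passes its speed limit or range.

## Working session

There is one attempt and no reset: what is moved stays moved. The work goes in short steps, Python scripts to look and compute and a tool call to move; the robot and the scene stay as the last step left them, time stands still between calls to the robot, and variables do not carry over. Pictures are saved under pics/ and viewed, at most 14 in all, crops included, and the job is handed in when it is done.

Besides the shell and the picture viewer there is one more tool, called after "Call:" as name([rows], argument=value, ...), one row to a line, values as JSON. drive_tool: Moves the arm, as the interface text tells. Its arguments: {"type":"object","properties":{"moves":{"type":"array"},"force":{"type":"number"}},"required":["moves"]}

```bash
ls; mkdir -p pics; python3 - <<'E'
from cell import sensors, vision, workorder, env
import cv2
o=sensors.get_obs(); print(o)
print(env.tip_extent)
for n in ["scene","top"]:
    d=vision.read_camera(n); cv2.imwrite(f"pics/{n}0.png",d["image"][:,:,::-1])
    print(n,{k:d[k] for k in d if k!="image"})
E
```

```text
pics
{'time_s': 0.0, 'qpos': array([-66.22970698,  18.43934929,  -4.01516601,  83.17524094,
         1.29354173,  78.540054  ,  -3.25923406]), 'joint_velocities': array([-0.03841058,  0.04157986, -0.08813195, -0.07553507,  0.02917493,
        0.01412175, -0.068043  ]), 'effort': array([ 1.29868763e-04, -4.91274691e+01, -4.03742613e-01, -3.12516475e+01,
       -6.38633547e-02,  4.40821680e-02,  1.56555138e-04]), 'tool_pos': array([0.25339775, 0.59793726, 0.20465523]), 'tool_rot': array([-1.79890516e+02,  4.42303819e-03,  1.57039596e+02]), 'force': array([-0.64147602,  0.03975163, -0.51537936]), 'wrist_torque': array([ 0.06361674, -0.00457991,  0.00343849]), 'grasp_force': 0.0, 'grip_width': 0.08691065426288339}
0.008
scene {'fx': 508.6797967762641, 'fy': 508.6797967762641, 'cx': 279.95781913260646, 'cy': 205.41976191695483, 'k1': -0.15986868015495626, 'R': array([[ 0.46993635, -0.88234256,  0.02512829],
       [-0.43411827, -0.25581116, -0.86377195],
       [ 0.76857085,  0.39500919, -0.50325599]]), 't': array([-0.44685895,  0.23795777,  0.70774801])}
top {'fx': 413.6475922352459, 'fy': 413.6475922352459, 'cx': 286.2201723232929, 'cy': 201.45512241616174, 'k1': -0.12662266221838012, 'R': array([[ 0.01348942, -0.99989624, -0.00505403],
       [-0.98874136, -0.01258528, -0.14910446],
       [ 0.14902539,  0.00700846, -0.98880853]]), 't': array([-0.17564212,  0.60798643,  0.95345852])}
```

```bash
python3 - <<'E'
import cv2
for n in ["scene","top"]:
    im=cv2.imread(f"pics/{n}0.png"); cv2.imwrite(f"pics/{n}0b.png",cv2.resize(im,(800,600),interpolation=cv2.INTER_CUBIC))
E
```

```text
(no output)
```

View pics/top0b.png

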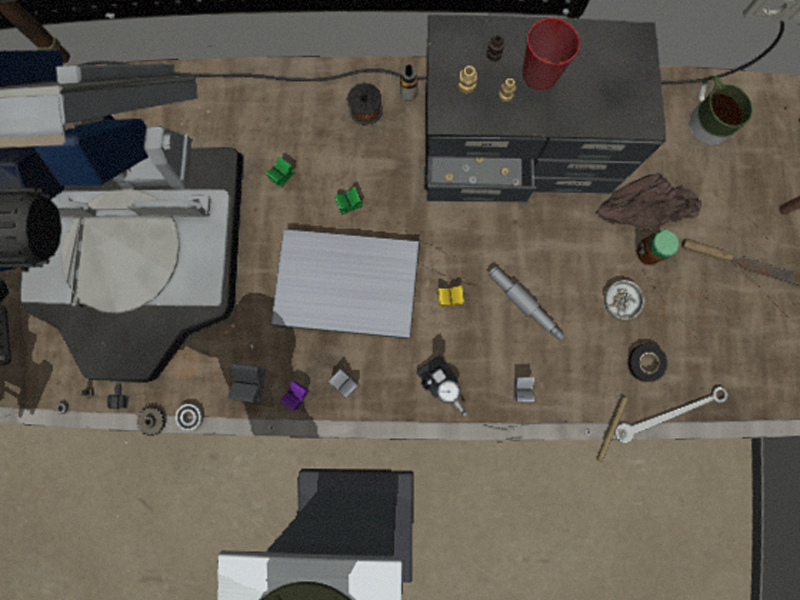

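View pics/scene0b.png

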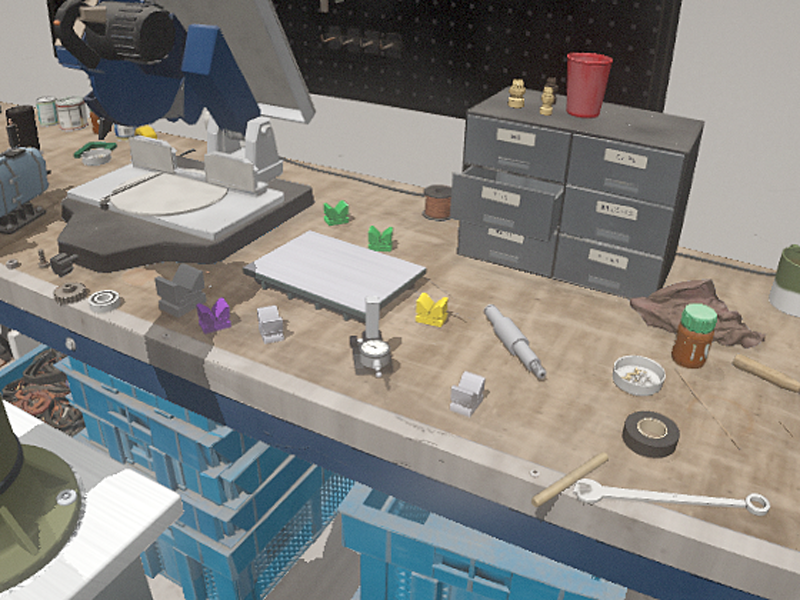

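Top view: plate corners (800-scale) are about (285,230), (418,240), (411,337), (273,325). The small steel V-blocks are at (344,382) and (525,388), with the large one at (247,382). The gauge base is near (438,375) and its dial at (448,391). The shaft runs from (492,268) to its thread end at (560,335). Next I'll enlarge these.

```bash
cat > h.py <<'E'
import numpy as np, cv2
def K(d): return np.array([[d["fx"],0,d["cx"]],[0,d["fy"],d["cy"]],[0,0,1.]])
def dist(d):  return np.array([d["k1"],0,0,0,0.])
def back(d,uv,z):
    uv=np.asarray(uv,float).reshape(-1,1,2)
    n=cv2.undistortPoints(uv,K(d),dist(d))[:,0]
    z=np.broadcast_to(z,len(n)); R=d["R"]; C=-R.T@d["t"]
    r=np.c_[n,np.ones(len(n))]@R
    return C+r*((z-C[2])/r[:,2])[:,None]
def proj(d,X):
    X=np.asarray(X,float).reshape(-1,3)
    return cv2.projectPoints(X,cv2.Rodrigues(d["R"])[0],d["t"],K(d),dist(d))[0][:,0]
def crop(d,u0,v0,w,h,s,name):
    im=d["image"][v0:v0+h,u0:u0+w,::-1]
    cv2.imwrite(name,cv2.resize(im,None,fx=s,fy=s,interpolation=cv2.INTER_CUBIC))
def tz(yaw): # tool yaw reading->axes
    pass
E
python3 - <<'E'
from cell import vision
from h import *
d=vision.read_camera("top")
crop(d,220,240,160,60,5,"pics/c1.png")
crop(d,180,150,220,100,3.6,"pics/c2.png")
a=cv2.imread("pics/c1.png");b=cv2.imread("pics/c2.png")
print(a.shape,b.shape)
b=b[:, :800] if b.shape[1]>800 else b
E
```

```text
(300, 800, 3) (360, 792, 3)
```

View pics/c1.png

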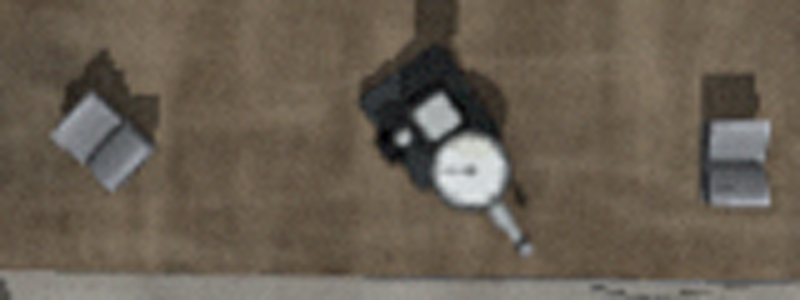

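View pics/c2.png

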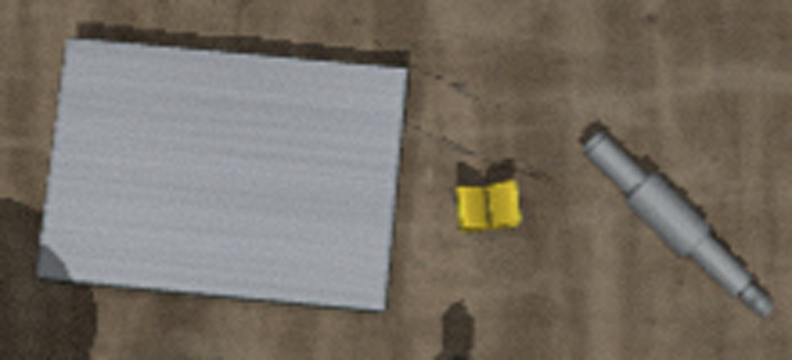

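```bash
cat > m.py <<'E'
from cell import vision
from h import *
d=vision.read_camera("top")
f1=lambda p:np.array(p,float)/5+[220,240]
f2=lambda p:np.array(p,float)/3.6+[180,150]
np.set_printoptions(precision=1,suppress=True)
C=-d["R"].T@d["t"]; print("cam",C*1e3)
def quad(n,uv,z):
    X=back(d,uv,z)[:,:2]*1e3; e=np.roll(X,-1,0)-X
    print(n,"ctr",X.mean(0),"edges",np.linalg.norm(e,axis=1),"ang",np.degrees(np.arctan2(e[:,1],e[:,0])))
    return X
quad("A",f1([(93,92),(155,150),(112,190),(52,133)]),.036)
quad("B",f1([(710,120),(770,120),(770,206),(712,206)]),.036)
quad("col",f1([(435,91),(462,120),(440,140),(413,115)]),.1)
quad("plate",f2([(67,38),(408,68),(385,310),(37,277)]),.03)
p=back(d,f1([(437,116),(470,170),(525,248)]),[.1,.036,.036])[:,:2]*1e3;print("gauge col,dial,tip",p, np.linalg.norm(p[2]-p[0]),np.degrees(np.arctan2(*(p[0]-p[2])[::-1])))
s=back(d,f2([(590,146),(765,306),(673,213)]),.015)[:,:2]*1e3;print("shaft",s,np.linalg.norm(s[1]-s[0]),np.degrees(np.arctan2(*(s[1]-s[0])[::-1])))
E
python3 m.py
```

```text
cam [ 461.4 -174.7 1032.6]
A ctr [448.7 -60.7] edges [40.7 27.9 39.7 27.7] ang [-131.7  133.8   48.1  -44. ]
B ctr [ 442.  -365.9] edges [29.  40.9 28.  40.9] ang [-89.7 179.5  90.2   1. ]
col ctr [ 462.7 -217.5] edges [17.7 13.3 16.4 14.6] ang [-136.4  132.6   48.   -42.1]
plate ctr [620.5 -58.6] edges [238.5 167.4 237.8 167.6] ang [-94.6 175.3  85.5  -4.4]
gauge col,dial,tip [[ 463.  -217.3]
 [ 437.6 -236.2]
 [ 401.  -262.6]] 76.69366636444873 36.182550737308645
shaft [[ 644.2 -311.4]
 [ 534.1 -431.9]
 [ 597.9 -368.7]] 163.22153244298607 -132.42044803749496
```

```bash
cat > go.py <<'E'
import sys, numpy as np
from cell import sensors
o=sensors.get_obs(); p=o["tool_pos"]*1e3; yaw=o["tool_rot"][2]; y=np.radians(yaw)
print("t",o["time_s"],"pos",p.round(1),"rot",o["tool_rot"].round(2),"q7",o["qpos"][6].round(1),"grip",o["grip_width"],o["grasp_force"],"F",o["force"].round(1))
for a in sys.argv[1:]:
    X,Y,Z,W=map(float,a.split(",")); dx,dy=X-p[0],Y-p[1]
    w=(yaw-W+180)%360-180
    print(a,"-> x %.1f y %.1f z %.1f rz %.4f"%(dx*np.cos(y)+dy*np.sin(y),dx*np.sin(y)-dy*np.cos(y),p[2]-Z,np.radians(w)))
E
python3 go.py 400,200,205,145 448,-60,200,138
```

```text
t 0.2 pos [253.5 598.1 205.1] rot [-1.7993e+02  1.0000e-02  1.5704e+02] q7 -3.3 grip 0.08688413917493455 0.0 F [-0.   0.4  0.4]
400,200,205,145 -> x -290.2 y -309.4 z 0.1 rz 0.2101
448,-60,200,138 -> x -435.8 y -530.1 z 5.1 rz 0.3323
```

Call:
drive_tool([
  {"x": -60, "y": -63, "rz": 0.05, "fingers": -1},
  {"x": -100, "y": -106, "rz": 0.1},
  {"x": -145, "y": -155, "rz": 0.15},
  {"x": -190, "y": -205, "rz": 0.2},
  {"x": -240, "y": -256, "rz": 0.2},
  {"x": -290, "y": -309, "rz": 0.21},
  {"x": -290, "y": -309, "rz": 0.21},
  {"x": -320, "y": -355, "z": 5, "rz": 0.25},
  {"x": -350, "y": -400, "z": 5, "rz": 0.3},
  {"x": -380, "y": -445, "z": 5, "rz": 0.33},
  {"x": -410, "y": -490, "z": 5, "rz": 0.332},
  {"x": -436, "y": -530, "z": 5, "rz": 0.332},
  {"x": -436, "y": -530, "z": 5, "rz": 0.332},
  {"x": -436, "y": -530, "z": 5, "rz": 0.332},
  {"x": -436, "y": -530, "z": 5, "rz": 0.332},
])

```text
invalid input at $.moves[0]: expected keys x, y, z, rx, ry, rz, fingers
```

```bash
python3 go.py; python3 - <<'E'
from cell import vision
from h import *
d=vision.read_camera("wrist")
print({k:d[k] for k in d if k!="image"}, -d["R"].T@d["t"])
print(proj(d,[[.4487,-.0607,.036],[.620,-.058,.03]]))
crop(d,0,0,560,420,1.42,"pics/w1.png")
E
```

```text
t 0.2 pos [253.5 598.1 205.1] rot [-1.7993e+02  1.0000e-02  1.5704e+02] q7 -3.3 grip 0.08688413917493455 0.0 F [-0.   0.4  0.4]
{'fx': 375.6996697492129, 'fy': 375.6996697492129, 'cx': 274.57286785294383, 'cy': 202.70952322756486, 'k1': -0.018301477649957647, 'R': array([[ 3.89881812e-01,  9.20864647e-01, -6.88354553e-04],
       [ 8.87954317e-01, -3.75749752e-01,  2.65234339e-01],
       [ 2.43986277e-01, -1.04021272e-01, -9.64183733e-01]]), 't': array([-0.64965322, -0.03153278,  0.39117104])} [0.18584727 0.62708436 0.38507714]
[[-132.2975253   508.83831848]
 [ -47.42017509  585.69575936]]
```

View pics/w1.png

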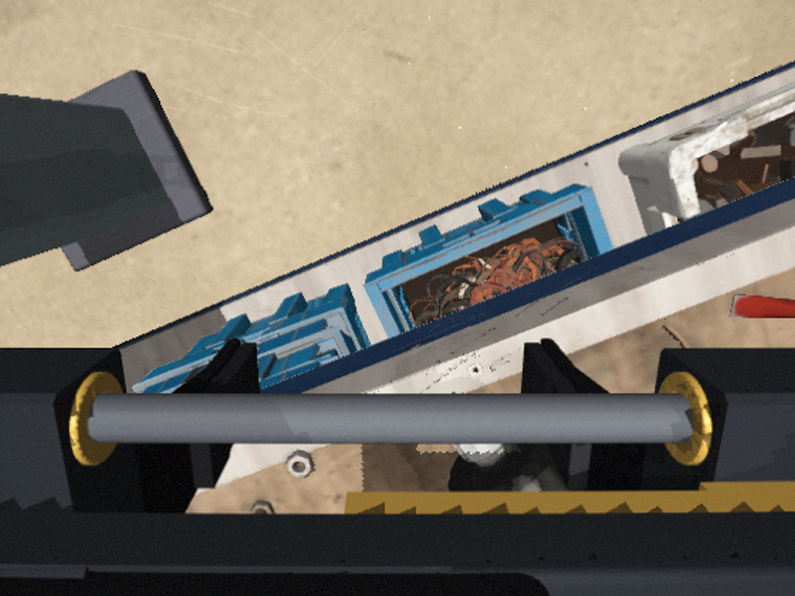

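The wrist camera shows the floor and bench edge below the start pose. It sees the area on the tool's +x side, while the gripper blocks the view right below. The move was refused because every row needs all its keys.

```bash
python3 go.py 400,200,205,145 508,-114,200,138
```

```text
t 0.25 pos [253.5 598.2 205.2] rot [-179.95    0.    157.04] q7 -3.3 grip 0.08694798698149733 0.0 F [ 0.4  0.2 -0.2]
400,200,205,145 -> x -290.2 y -309.6 z 0.2 rz 0.2101
508,-114,200,138 -> x -512.2 y -556.5 z 5.2 rz 0.3323
```

Call:
drive_tool([
  {"x": -290, "y": -309, "z": 0, "rx": 0, "ry": 0, "rz": 0.21, "fingers": -1},
  {"x": -290, "y": -309, "z": 0, "rx": 0, "ry": 0, "rz": 0.21, "fingers": -1},
  {"x": -290, "y": -309, "z": 0, "rx": 0, "ry": 0, "rz": 0.21, "fingers": -1},
  {"x": -290, "y": -309, "z": 0, "rx": 0, "ry": 0, "rz": 0.21, "fingers": -1},
  {"x": -290, "y": -309, "z": 0, "rx": 0, "ry": 0, "rz": 0.21, "fingers": -1},
  {"x": -290, "y": -309, "z": 0, "rx": 0, "ry": 0, "rz": 0.21, "fingers": -1},
  {"x": -290, "y": -309, "z": 0, "rx": 0, "ry": 0, "rz": 0.21, "fingers": -1},
  {"x": -512, "y": -556, "z": 5, "rx": 0, "ry": 0, "rz": 0.332, "fingers": -1},
  {"x": -512, "y": -556, "z": 5, "rx": 0, "ry": 0, "rz": 0.332, "fingers": -1},
  {"x": -512, "y": -556, "z": 5, "rx": 0, "ry": 0, "rz": 0.332, "fingers": -1},
  {"x": -512, "y": -556, "z": 5, "rx": 0, "ry": 0, "rz": 0.332, "fingers": -1},
  {"x": -512, "y": -556, "z": 5, "rx": 0, "ry": 0, "rz": 0.332, "fingers": -1},
  {"x": -512, "y": -556, "z": 5, "rx": 0, "ry": 0, "rz": 0.332, "fingers": -1},
  {"x": -512, "y": -556, "z": 5, "rx": 0, "ry": 0, "rz": 0.332, "fingers": -1},
  {"x": -512, "y": -556, "z": 5, "rx": 0, "ry": 0, "rz": 0.332, "fingers": -1},
])

```text
time_s: 2.12
tool_pos: [0.5079, -0.1115, 0.2006]
tool_rot: [180.0, -0.1, 138.1]
force: [-0.2, 0.1, -0.7]
grip_width: 0.0866
grasp_force: 0.0
```

```bash
python3 go.py; python3 - <<'E'
from cell import vision
from h import *
d=vision.read_camera("wrist")
print(proj(d,[[.4487,-.0607,.036],[.463,-.217,.1]])*1.42)
crop(d,0,0,560,420,1.42,"pics/w2.png")
E
```

```text
t 2.125 pos [ 507.9 -111.5  200.6] rot [ 1.7998e+02 -6.0000e-02  1.3812e+02] q7 59.3 grip 0.08662547086900015 0.0 F [-0.2  0.1 -0.7]
[[387.37802604 134.20408577]
 [197.48199904 345.14346383]]
```

View pics/w2.png

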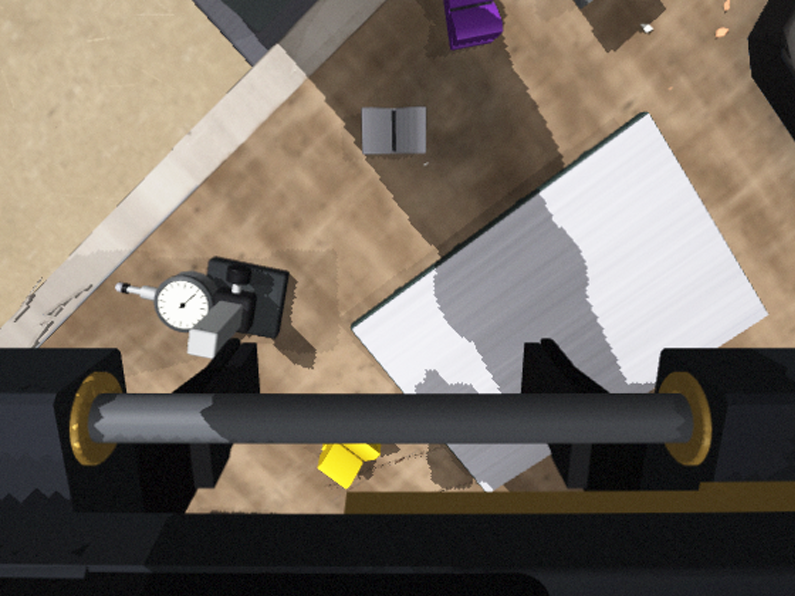

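The wrist picture shows block A with its top face at (362..426, 107..152). The plate's top corners are at (648,113), (767,314) and (352,326). The gauge's column top is near (201,343).

```bash
python3 - <<'E'
from cell import vision
from h import *
np.set_printoptions(precision=1,suppress=True)
d=vision.read_camera("wrist")
f=lambda p:np.array(p,float)/1.42
def q(n,uv,z):
    X=back(d,f(uv),z)[:,:2]*1e3; e=np.roll(X,-1,0)-X
    print(n,"ctr",X.mean(0),X.tolist(),"edges",np.linalg.norm(e,axis=1),"ang",np.degrees(np.arctan2(e[:,1],e[:,0])))
q("A",[(363,107),(426,107),(426,154),(363,154)],.036)
q("P",[(352,326),(648,113),(767,314)],.03)
q("gbase",[(214,257),(289,272),(277,340)],.014)
q("col",[(194,331),(219,333),(213,357),(188,354)],.1)
q("tip",[(117,287)],.036)
E
python3 go.py 448.7,-60.7,120,138
```

```text
A ctr [450.1 -55.8] [[426.76654448625885, -60.87034144874767], [452.56332185070147, -32.02880946792268], [473.81276328173504, -50.394316740991506], [447.45360405873856, -79.8599370725604]] edges [38.7 28.1 39.5 28.1] ang [  48.2  -40.8 -131.8  137.4]
P ctr [596.8 -12.3] [[527.7626631208964, -164.41401144737858], [548.1345073933715, 70.64134540056895], [714.4300168721284, 57.01903461097975]] edges [235.9 166.9 289.6] ang [  85.    -4.7 -130.1]
gbase ctr [ 467.7 -199.6] [[428.9137135243454, -206.48403623614087], [471.8575015650391, -174.78247310835522], [502.46458088926914, -217.43612245111305]] edges [53.4 52.5 74.4] ang [ 36.4 -54.3 171.5]
col ctr [ 464.9 -213.7] [[456.1034034321185, -212.00321525914433], [466.26978094318855, -202.40223861587802], [473.9330493128366, -215.50556312326603], [463.2167214244187, -224.77569773487767]] edges [14.  15.2 14.2 14.6] ang [  43.4  -59.7 -139.1  119.1]
tip ctr [ 400.8 -261.7] [[400.75393328400446, -261.7300337336356]] edges [0.] ang [0.]
t 2.225 pos [ 508.  -111.3  200.7] rot [ 1.7996e+02 -4.0000e-02  1.3818e+02] q7 59.3 grip 0.08684415918030304 0.0 F [-0.2 -1.4 -0.6]
448.7,-60.7,120,138 -> x 77.9 y -1.9 z 80.7 rz 0.0031
```

Call:
drive_tool([
  {"x": 79, "y": 1, "z": 60, "rx": 0, "ry": 0, "rz": 0, "fingers": -1},
  {"x": 79, "y": 1, "z": 110, "rx": 0, "ry": 0, "rz": 0, "fingers": -1},
  {"x": 79, "y": 1, "z": 140, "rx": 0, "ry": 0, "rz": 0, "fingers": -1},
  {"x": 79, "y": 1, "z": 170, "rx": 0, "ry": 0, "rz": 0, "fingers": -1},
  {"x": 79, "y": 1, "z": 187, "rx": 0, "ry": 0, "rz": 0, "fingers": -1},
  {"x": 79, "y": 1, "z": 187, "rx": 0, "ry": 0, "rz": 0, "fingers": -1},
  {"x": 79, "y": 1, "z": 187, "rx": 0, "ry": 0, "rz": 0, "fingers": 1},
  {"x": 79, "y": 1, "z": 187, "rx": 0, "ry": 0, "rz": 0, "fingers": 1},
  {"x": 79, "y": 1, "z": 187, "rx": 0, "ry": 0, "rz": 0, "fingers": 1},
  {"x": 79, "y": 1, "z": 187, "rx": 0, "ry": 0, "rz": 0, "fingers": 1},
  {"x": 79, "y": 1, "z": 187, "rx": 0, "ry": 0, "rz": 0, "fingers": 1},
  {"x": 79, "y": 1, "z": 187, "rx": 0, "ry": 0, "rz": 0, "fingers": 1},
], force=25)

```text
time_s: 3.72
tool_pos: [0.4506, -0.0594, 0.0139]
tool_rot: [180.0, 0.0, 138.0]
force: [0.6, 0.8, 0.5]
grip_width: 0.0392
grasp_force: 25.0
```

```bash
python3 go.py 576.9,-2.6,140,85.4 576.9,-2.6,46,85.4 568.9,-102.3,150,85.4
```

```text
t 3.725 pos [450.6 -59.4  13.9] rot [1.7995e+02 3.0000e-02 1.3802e+02] q7 56.6 grip 0.03918427250709167 24.999748868867755 F [0.6 0.8 0.5]
576.9,-2.6,140,85.4 -> x -55.9 y 126.8 z -126.1 rz 0.9184
576.9,-2.6,46,85.4 -> x -55.9 y 126.8 z -32.1 rz 0.9184
568.9,-102.3,150,85.4 -> x -116.6 y 47.3 z -136.1 rz 0.9184
```

Call:
drive_tool([
  {"x": 0, "y": 0, "z": -50, "rx": 0, "ry": 0, "rz": 0, "fingers": 1},
  {"x": -10, "y": 20, "z": -90, "rx": 0, "ry": 0, "rz": 0.1, "fingers": 1},
  {"x": -56, "y": 127, "z": -90, "rx": 0, "ry": 0, "rz": 0.918, "fingers": 1},
  {"x": -56, "y": 127, "z": -90, "rx": 0, "ry": 0, "rz": 0.918, "fingers": 1},
  {"x": -56, "y": 127, "z": -90, "rx": 0, "ry": 0, "rz": 0.918, "fingers": 1},
  {"x": -56, "y": 127, "z": -90, "rx": 0, "ry": 0, "rz": 0.918, "fingers": 1},
  {"x": -56, "y": 127, "z": -90, "rx": 0, "ry": 0, "rz": 0.918, "fingers": 1},
  {"x": -56, "y": 127, "z": -90, "rx": 0, "ry": 0, "rz": 0.918, "fingers": 1},
  {"x": -56, "y": 127, "z": -60, "rx": 0, "ry": 0, "rz": 0.918, "fingers": 1},
  {"x": -56, "y": 127, "z": -40, "rx": 0, "ry": 0, "rz": 0.918, "fingers": 1},
  {"x": -56, "y": 127, "z": -34, "rx": 0, "ry": 0, "rz": 0.918, "fingers": 1},
  {"x": -56, "y": 127, "z": -34, "rx": 0, "ry": 0, "rz": 0.918, "fingers": 1},
])

```text
time_s: 5.22
tool_pos: [0.5765, -0.0028, 0.0476]
tool_rot: [-180.0, 0.0, 85.4]
force: [0.8, -0.5, -2.7]
grip_width: 0.0393
grasp_force: 25.0
```

```bash
python3 go.py 576.9,-2.6,44.3,85.4; python3 - <<'E'
from cell import vision
from h import *
np.set_printoptions(precision=1,suppress=True)
d=vision.read_camera("wrist")
crop(d,0,0,560,420,1.42,"pics/w3.png")
E
```

```text
t 5.225 pos [576.5  -2.8  47.6] rot [-1.7997e+02  2.0000e-02  8.5420e+01] q7 4.6 grip 0.03926175040118305 24.998221741989255 F [ 0.8 -0.5 -2.7]
576.9,-2.6,44.3,85.4 -> x 0.3 y 0.4 z 3.3 rz 0.0004
```

Call:
drive_tool([
  {"x": 0, "y": 0, "z": 3.5, "rx": 0, "ry": 0, "rz": 0, "fingers": 1},
  {"x": 0, "y": 0, "z": 3.8, "rx": 0, "ry": 0, "rz": 0, "fingers": 1},
  {"x": 0, "y": 0, "z": 3.8, "rx": 0, "ry": 0, "rz": 0, "fingers": -1},
  {"x": 0, "y": 0, "z": 3.8, "rx": 0, "ry": 0, "rz": 0, "fingers": -1},
  {"x": 0, "y": 0, "z": 3.8, "rx": 0, "ry": 0, "rz": 0, "fingers": -1},
  {"x": 0, "y": 0, "z": 3.8, "rx": 0, "ry": 0, "rz": 0, "fingers": -1},
  {"x": 0, "y": 0, "z": -50, "rx": 0, "ry": 0, "rz": 0, "fingers": -1},
  {"x": 0, "y": 0, "z": -110, "rx": 0, "ry": 0, "rz": 0, "fingers": -1},
  {"x": -452, "y": -98, "z": -153, "rx": 0, "ry": 0, "rz": -0.08, "fingers": -1},
  {"x": -452, "y": -98, "z": -153, "rx": 0, "ry": 0, "rz": -0.08, "fingers": -1},
  {"x": -452, "y": -98, "z": -153, "rx": 0, "ry": 0, "rz": -0.08, "fingers": -1},
  {"x": -452, "y": -98, "z": -153, "rx": 0, "ry": 0, "rz": -0.08, "fingers": -1},
  {"x": -452, "y": -98, "z": -153, "rx": 0, "ry": 0, "rz": -0.08, "fingers": -1},
  {"x": -452, "y": -98, "z": -153, "rx": 0, "ry": 0, "rz": -0.08, "fingers": -1},
  {"x": -452, "y": -98, "z": -153, "rx": 0, "ry": 0, "rz": -0.08, "fingers": -1},
  {"x": -452, "y": -98, "z": -153, "rx": 0, "ry": 0, "rz": -0.08, "fingers": -1},
  {"x": -452, "y": -98, "z": -153, "rx": 0, "ry": 0, "rz": -0.08, "fingers": -1},
])

```text
time_s: 7.4
tool_pos: [0.4406, -0.4483, 0.2009]
tool_rot: [-179.9, 0.1, 89.7]
force: [-0.5, 0.7, 0.3]
grip_width: 0.0868
grasp_force: 0.0
```

```bash
python3 go.py; python3 - <<'E'
from cell import vision
from h import *
d=vision.read_camera("wrist")
crop(d,0,0,560,420,1.42,"pics/w4.png")
E
```

```text
t 7.4 pos [ 440.6 -448.3  200.9] rot [-1.7995e+02  9.0000e-02  8.9690e+01] q7 56.4 grip 0.08682303954573278 0.0 F [-0.5  0.7  0.3]
```

View pics/w4.png

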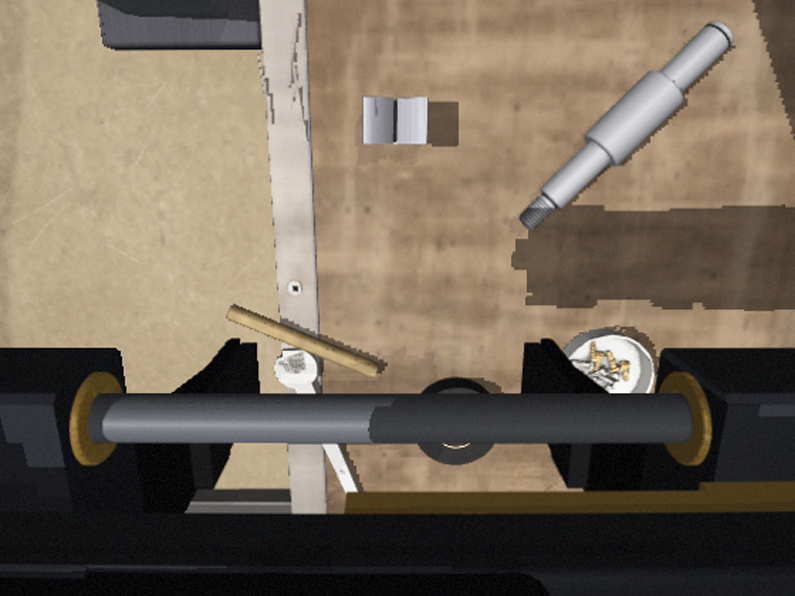

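Block B's top spans (363..428, 97..144). On the shaft, the thread end is at (530,220), the tail at (722,30), and the land is centred at about (637,117).

```bash
python3 - <<'E'
from cell import vision
from h import *
np.set_printoptions(precision=1,suppress=True)
d=vision.read_camera("wrist")
f=lambda p:np.array(p,float)/1.42
def q(n,uv,z):
    X=back(d,f(uv),z)[:,:2]*1e3; e=np.roll(X,-1,0)-X
    print(n,"ctr",X.mean(0),"edges",np.linalg.norm(e,axis=1),"ang",np.degrees(np.arctan2(e[:,1],e[:,0])))
q("B",[(363,97),(427.5,97),(427.5,144),(363,144)],.036)
q("land",[(658,70),(686,100),(617,165),(588,134)],.018)
q("axis",[(722,30),(531,219)],.015)
E
python3 go.py 442,-365,13.5,90
```

```text
B ctr [ 444.7 -360.6] edges [39.4 27.8 40.3 27.8] ang [ -0.1 -89.1 179.9  89.2]
land ctr [ 602.2 -358. ] edges [27.4 57.8 29.1 57.1] ang [ -41.4 -134.5  137.    43.7]
axis ctr [ 595.  -364.5] edges [165.4 165.4] ang [-133.4   46.6]
t 7.5 pos [ 443.3 -444.5  200.4] rot [ 1.7999e+02 -7.0000e-02  9.0020e+01] q7 56.3 grip 0.08676497027781599 0.0 F [ 0.4  0.7 -0.4]
442,-365,13.5,90 -> x 79.5 y -1.3 z 186.9 rz 0.0004
```

Call:
drive_tool([
  {"x": 79.5, "y": -1, "z": 60, "rx": 0, "ry": 0, "rz": 0, "fingers": -1},
  {"x": 79.5, "y": -1, "z": 110, "rx": 0, "ry": 0, "rz": 0, "fingers": -1},
  {"x": 79.5, "y": -1, "z": 150, "rx": 0, "ry": 0, "rz": 0, "fingers": -1},
  {"x": 79.5, "y": -1, "z": 175, "rx": 0, "ry": 0, "rz": 0, "fingers": -1},
  {"x": 79.5, "y": -1, "z": 187, "rx": 0, "ry": 0, "rz": 0, "fingers": -1},
  {"x": 79.5, "y": -1, "z": 187, "rx": 0, "ry": 0, "rz": 0, "fingers": -1},
  {"x": 79.5, "y": -1, "z": 187, "rx": 0, "ry": 0, "rz": 0, "fingers": -1},
  {"x": 79.5, "y": -1, "z": 187, "rx": 0, "ry": 0, "rz": 0, "fingers": 1},
  {"x": 79.5, "y": -1, "z": 187, "rx": 0, "ry": 0, "rz": 0, "fingers": 1},
  {"x": 79.5, "y": -1, "z": 187, "rx": 0, "ry": 0, "rz": 0, "fingers": 1},
  {"x": 79.5, "y": -1, "z": 187, "rx": 0, "ry": 0, "rz": 0, "fingers": 1},
  {"x": 79.5, "y": -1, "z": 187, "rx": 0, "ry": 0, "rz": 0, "fingers": 1},
  {"x": 79.5, "y": -1, "z": 187, "rx": 0, "ry": 0, "rz": 0, "fingers": 1},
])

```text
time_s: 9.12
tool_pos: [0.4423, -0.3659, 0.0138]
tool_rot: [180.0, 0.0, 90.0]
force: [0.3, 0.8, 0.1]
grip_width: 0.0391
grasp_force: 25.0
```

```bash
python3 go.py 568.9,-102.3,120,85.4; python3 - <<'E'
from cell import vision
from h import *
d=vision.read_camera("top")
np.save("pics/d.npy",d,allow_pickle=True)
crop(d,190,150,120,95,6.6,"pics/t5.png")
E
```

```text
t 9.125 pos [ 442.3 -365.9   13.8] rot [179.96   0.    90.01] q7 55.0 grip 0.03906264226105565 24.989320328459144 F [0.3 0.8 0.1]
568.9,-102.3,120,85.4 -> x 263.5 y 126.7 z -106.2 rz 0.0804
```

View pics/t5.png

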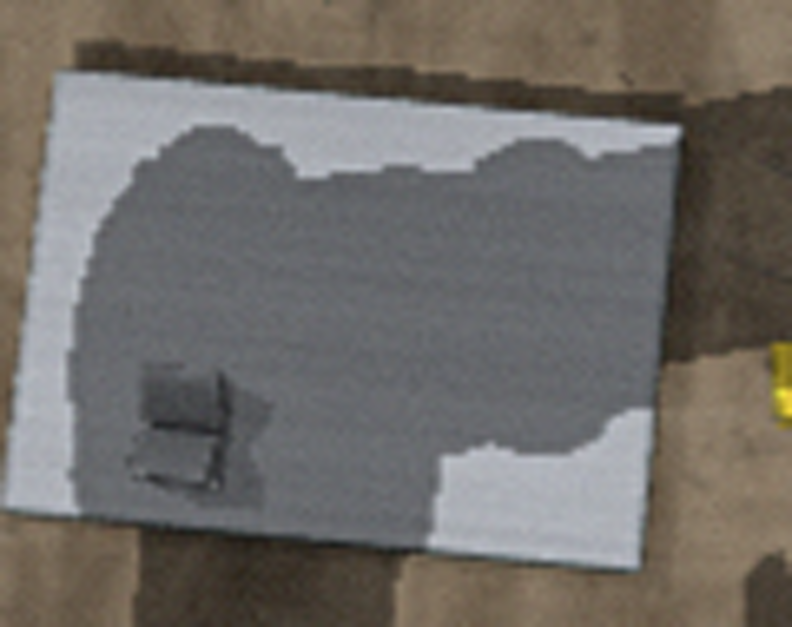

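Block A stands on the plate, its top at about (140,366)-(218,372)-(210,487)-(131,478). The plate corners are at (54,71), (682,126), (642,570) and (3,513).

```bash
python3 - <<'E'
from h import *
np.set_printoptions(precision=1,suppress=True)
d=np.load("pics/d.npy",allow_pickle=True).item()
f=lambda p:np.array(p,float)/6.6+[190,150]
def q(n,uv,z):
    X=back(d,f(uv),z)[:,:2]*1e3; e=np.roll(X,-1,0)-X
    print(n,"ctr",X.mean(0),"edges",np.linalg.norm(e,axis=1),"ang",np.degrees(np.arctan2(e[:,1],e[:,0])))
q("P",[(54,71),(682,126),(642,570),(3,513)],.03)
q("A",[(142,366),(220,373),(210,485),(131,478)],.066)
E
```

```text
P ctr [619.6 -58.7] edges [239.6 167.4 238.  168.9] ang [-94.5 175.6  85.8  -3.9]
A ctr [574.   -3.8] edges [28.4 40.4 28.6 40.5] ang [-94.4 176.9  85.8  -3.4]
```

Call:
drive_tool([
  {"x": 0, "y": 0, "z": -60, "rx": 0, "ry": 0, "rz": 0, "fingers": 1},
  {"x": 0, "y": 0, "z": -110, "rx": 0, "ry": 0, "rz": 0, "fingers": 1},
  {"x": 60, "y": 30, "z": -120, "rx": 0, "ry": 0, "rz": 0, "fingers": 1},
  {"x": 263.5, "y": 126.5, "z": -120, "rx": 0, "ry": 0, "rz": 0.08, "fingers": 1},
  {"x": 263.5, "y": 126.5, "z": -120, "rx": 0, "ry": 0, "rz": 0.08, "fingers": 1},
  {"x": 263.5, "y": 126.5, "z": -120, "rx": 0, "ry": 0, "rz": 0.08, "fingers": 1},
  {"x": 263.5, "y": 126.5, "z": -120, "rx": 0, "ry": 0, "rz": 0.08, "fingers": 1},
  {"x": 263.5, "y": 126.5, "z": -120, "rx": 0, "ry": 0, "rz": 0.08, "fingers": 1},
  {"x": 263.5, "y": 126.5, "z": -120, "rx": 0, "ry": 0, "rz": 0.08, "fingers": 1},
  {"x": 263.5, "y": 126.5, "z": -120, "rx": 0, "ry": 0, "rz": 0.08, "fingers": 1},
  {"x": 263.5, "y": 126.5, "z": -80, "rx": 0, "ry": 0, "rz": 0.08, "fingers": 1},
  {"x": 263.5, "y": 126.5, "z": -50, "rx": 0, "ry": 0, "rz": 0.08, "fingers": 1},
  {"x": 263.5, "y": 126.5, "z": -38, "rx": 0, "ry": 0, "rz": 0.08, "fingers": 1},
  {"x": 263.5, "y": 126.5, "z": -34, "rx": 0, "ry": 0, "rz": 0.08, "fingers": 1},
  {"x": 263.5, "y": 126.5, "z": -34, "rx": 0, "ry": 0, "rz": 0.08, "fingers": 1},
])

```text
time_s: 11.05
tool_pos: [0.569, -0.1029, 0.0487]
tool_rot: [179.9, -0.0, 85.4]
force: [-0.3, -0.3, -3.2]
grip_width: 0.0392
grasp_force: 25.0
```

```bash
python3 go.py 568.9,-102.4,44,85.5
```

```text
t 11.05 pos [ 569.  -102.9   48.7] rot [179.92  -0.    85.38] q7 17.2 grip 0.03919662381810316 24.988009817898273 F [-0.3 -0.3 -3.2]
568.9,-102.4,44,85.5 -> x 0.5 y -0.1 z 4.7 rz -0.0020
```

Call:
drive_tool([
  {"x": 0.5, "y": 0, "z": 4.5, "rx": 0, "ry": 0, "rz": 0, "fingers": 1},
  {"x": 0.5, "y": 0, "z": 5, "rx": 0, "ry": 0, "rz": 0, "fingers": 1},
  {"x": 0.5, "y": 0, "z": 5, "rx": 0, "ry": 0, "rz": 0, "fingers": -1},
  {"x": 0.5, "y": 0, "z": 5, "rx": 0, "ry": 0, "rz": 0, "fingers": -1},
  {"x": 0.5, "y": 0, "z": 5, "rx": 0, "ry": 0, "rz": 0, "fingers": -1},
  {"x": 0.5, "y": 0, "z": 5, "rx": 0, "ry": 0, "rz": 0, "fingers": -1},
  {"x": 0, "y": 0, "z": -50, "rx": 0, "ry": 0, "rz": 0, "fingers": -1},
  {"x": 0, "y": 0, "z": -100, "rx": 0, "ry": 0, "rz": 0, "fingers": -1},
  {"x": -257, "y": 50, "z": -100, "rx": 0, "ry": 0, "rz": 0.67, "fingers": -1},
  {"x": -257, "y": 50, "z": -100, "rx": 0, "ry": 0, "rz": 0.67, "fingers": -1},
  {"x": -257, "y": 50, "z": -100, "rx": 0, "ry": 0, "rz": 0.67, "fingers": -1},
  {"x": -257, "y": 50, "z": -100, "rx": 0, "ry": 0, "rz": 0.67, "fingers": -1},
  {"x": -257, "y": 50, "z": -100, "rx": 0, "ry": 0, "rz": 0.67, "fingers": -1},
  {"x": -257, "y": 50, "z": -100, "rx": 0, "ry": 0, "rz": 0.67, "fingers": -1},
  {"x": -257, "y": 50, "z": -80, "rx": 0, "ry": 0, "rz": 0.67, "fingers": -1},
  {"x": -257, "y": 50, "z": -60, "rx": 0, "ry": 0, "rz": 0.67, "fingers": -1},
  {"x": -257, "y": 50, "z": -60, "rx": 0, "ry": 0, "rz": 0.67, "fingers": -1},
])

```text
time_s: 13.18
tool_pos: [0.5969, -0.3595, 0.1046]
tool_rot: [-179.7, 0.0, 47.1]
force: [-0.6, 0.7, -0.2]
grip_width: 0.0871
grasp_force: 0.0
```

```bash
python3 go.py 598.5,-362.5,11.5,47; python3 - <<'E'
from cell import vision
from h import *
d=vision.read_camera("wrist")
np.save("pics/d6.npy",d,allow_pickle=True)
crop(d,0,0,560,420,1.42,"pics/w6.png")
d=vision.read_camera("top")
np.save("pics/d7.npy",d,allow_pickle=True)
crop(d,190,150,120,95,6.6,"pics/t7.png")
E
```

```text
t 13.175 pos [ 596.9 -359.5  104.6] rot [-1.7971e+02  1.0000e-02  4.7150e+01] q7 5.8 grip 0.08714101448090028 0.0 F [-0.6  0.7 -0.2]
598.5,-362.5,11.5,47 -> x -1.1 y 3.2 z 93.1 rz 0.0026
```

View pics/t7.png

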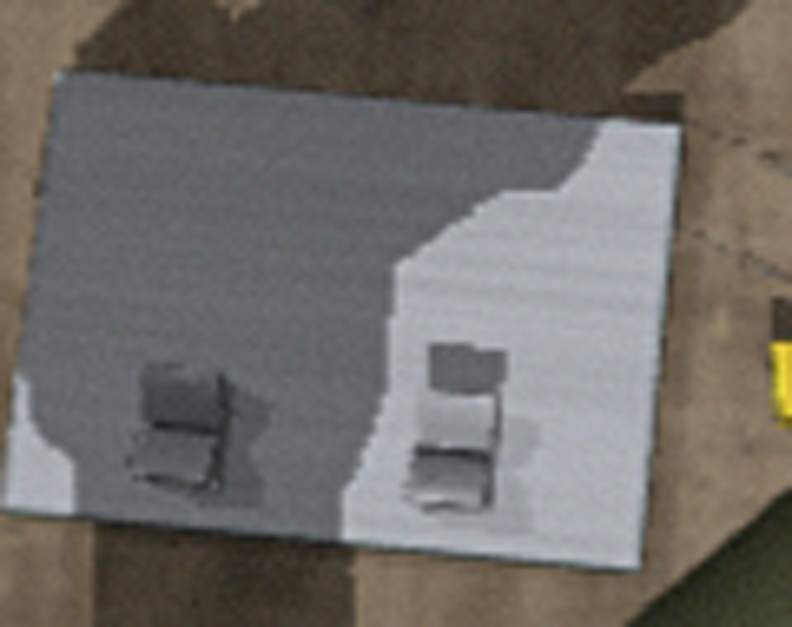

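View pics/w6.png

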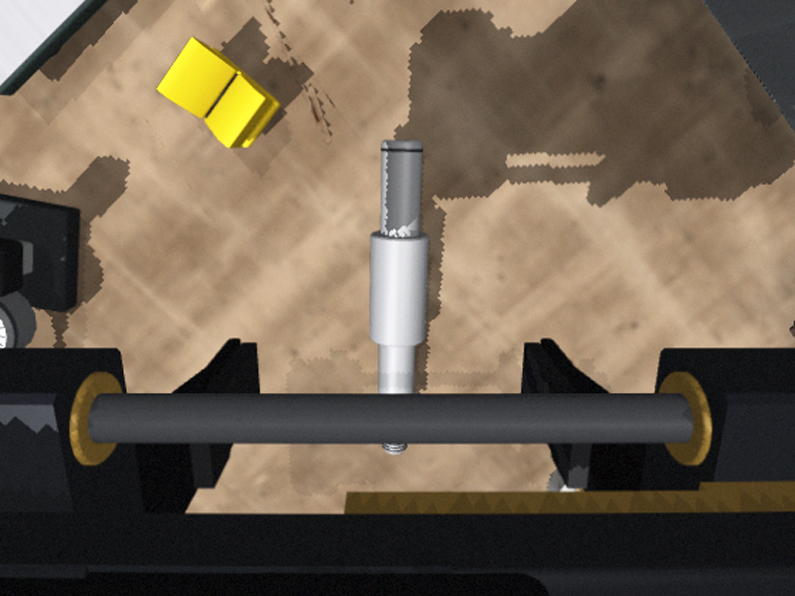

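Both blocks stand in line on the plate: B's top runs (420,392)-(497,397)-(490,508)-(410,500). In the wrist picture the shaft is straight along the tool's x, with the land at rows 235–345, column 399.

```bash
python3 - <<'E'
from h import *
np.set_printoptions(precision=1,suppress=True)
d=np.load("pics/d6.npy",allow_pickle=True).item()
X=back(d,np.array([(399,235),(399,345),(401,145),(394,450)])/1.42,[.03,.03,.015,.02])[:,:2]*1e3
print(X, np.linalg.norm(X[1]-X[0]), X[:2].mean(0), np.degrees(np.arctan2(*(X[1]-X[0])[::-1])))
d=np.load("pics/d7.npy",allow_pickle=True).item()
f=lambda p:np.array(p,float)/6.6+[190,150]
def q(n,uv,z):
    X=back(d,f(uv),z)[:,:2]*1e3; e=np.roll(X,-1,0)-X
    print(n,"ctr",X.mean(0),"edges",np.linalg.norm(e,axis=1),"ang",np.degrees(np.arctan2(e[:,1],e[:,0])))
q("B",[(420,392),(497,397),(488,508),(410,500)],.066)
E
python3 go.py 598.5,-362.5,11.5,47
```

```text
[[ 618.6 -340.5]
 [ 580.2 -382.3]
 [ 647.7 -310.5]
 [ 532.8 -429.9]] 56.68364965405239 [ 599.4 -361.4] -132.57476917226336
B ctr [ 566.8 -103.7] edges [27.6 39.9 27.9 38.9] ang [-93.  176.6  84.9  -3.9]
t 13.275 pos [ 597.8 -361.5  107.3] rot [-1.7995e+02 -1.0000e-02  4.7090e+01] q7 5.8 grip 0.08726359851879656 0.0 F [ 0.8 -0.   0.3]
598.5,-362.5,11.5,47 -> x -0.2 y 1.2 z 95.8 rz 0.0016
```

Call:
drive_tool([
  {"x": 1, "y": 1, "z": 40, "rx": 0, "ry": 0, "rz": 0, "fingers": -1},
  {"x": 1, "y": 1, "z": 75, "rx": 0, "ry": 0, "rz": 0, "fingers": -1},
  {"x": 1, "y": 1, "z": 90, "rx": 0, "ry": 0, "rz": 0, "fingers": -1},
  {"x": 1, "y": 1, "z": 95.5, "rx": 0, "ry": 0, "rz": 0, "fingers": -1},
  {"x": 1, "y": 1, "z": 95.5, "rx": 0, "ry": 0, "rz": 0, "fingers": -1},
  {"x": 1, "y": 1, "z": 95.5, "rx": 0, "ry": 0, "rz": 0, "fingers": 1},
  {"x": 1, "y": 1, "z": 95.5, "rx": 0, "ry": 0, "rz": 0, "fingers": 1},
  {"x": 1, "y": 1, "z": 95.5, "rx": 0, "ry": 0, "rz": 0, "fingers": 1},
  {"x": 1, "y": 1, "z": 95.5, "rx": 0, "ry": 0, "rz": 0, "fingers": 1},
  {"x": 1, "y": 1, "z": 95.5, "rx": 0, "ry": 0, "rz": 0, "fingers": 1},
  {"x": 1, "y": 1, "z": 95.5, "rx": 0, "ry": 0, "rz": 0, "fingers": 1},
  {"x": 1, "y": 1, "z": 95.5, "rx": 0, "ry": 0, "rz": 0, "fingers": 1},
], force=30)

```text
time_s: 14.78
tool_pos: [0.5991, -0.3625, 0.0122]
tool_rot: [-180.0, -0.0, 47.0]
force: [-0.5, -0.6, -0.2]
grip_width: 0.0251
grasp_force: 0.0
```

```bash
python3 go.py 572.7,-52.6,130,85.5 572.7,-52.6,62.5,85.5
```

```text
t 14.775 pos [ 599.1 -362.5   12.2] rot [-180.     -0.     47.03] q7 8.2 grip 0.02508747512879243 0.0 F [-0.5 -0.6 -0.2]
572.7,-52.6,130,85.5 -> x 208.7 y -230.5 z -117.8 rz -0.6714
572.7,-52.6,62.5,85.5 -> x 208.7 y -230.5 z -50.3 rz -0.6714
```

```bash
python3 - <<'E'
from cell import vision, sensors
from h import *
d=vision.read_camera("wrist"); a=d["image"][:,:,::-1]
d2=vision.read_camera("top"); b=d2["image"][150:260,320:400,::-1]
b=cv2.resize(b,None,fx=4,fy=4,interpolation=cv2.INTER_CUBIC)
a=a[100:400,60:540]
h=max(a.shape[0],b.shape[0]); o=np.zeros((h,a.shape[1]+b.shape[1],3),np.uint8); o[:a.shape[0],:a.shape[1]]=a; o[:b.shape[0],a.shape[1]:]=b
cv2.imwrite("pics/w8.png",o); print(o.shape); s=sensors.get_obs(); print(s["grip_width"],s["grasp_force"])
E
```

```text
(440, 800, 3)
0.017185617970296028 0.0
```

View pics/w8.png

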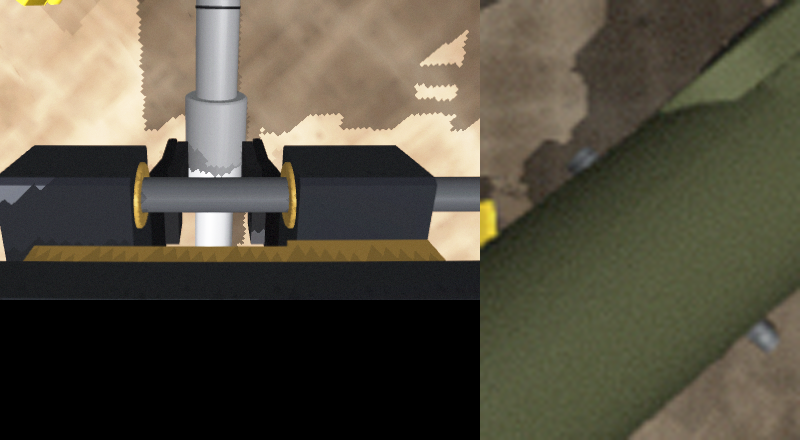

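The shaft still lies between the fingers. The reported opening (25, then 17 mm, no force) doesn't fit a grip on the 30 mm land, so I'll let it settle and re-read.

Call:
drive_tool([
  {"x": 0, "y": 0, "z": 0, "rx": 0, "ry": 0, "rz": 0, "fingers": 1},
  {"x": 0, "y": 0, "z": 0, "rx": 0, "ry": 0, "rz": 0, "fingers": 1},
  {"x": 0, "y": 0, "z": 0, "rx": 0, "ry": 0, "rz": 0, "fingers": 1},
])

```text
time_s: 15.25
tool_pos: [0.5999, -0.3632, 0.0136]
tool_rot: [179.9, -0.0, 47.0]
force: [-0.2, -0.1, 5.4]
grip_width: 0.0004
grasp_force: 2.7
```

```bash
python3 go.py; python3 - <<'E'
from cell import vision
from h import *
d=vision.read_camera("wrist"); np.save("pics/d9.npy",d,allow_pickle=True)
a=d["image"][60:360,100:480]
crop(d,100,60,380,290,2.1,"pics/w9.png")
E
```

```text
t 15.25 pos [ 599.9 -363.2   13.6] rot [ 1.7987e+02 -3.0000e-02  4.7030e+01] q7 8.2 grip 0.00042668209956691944 2.7201440557837486 F [-0.2 -0.1  5.4]
```

View pics/w9.png

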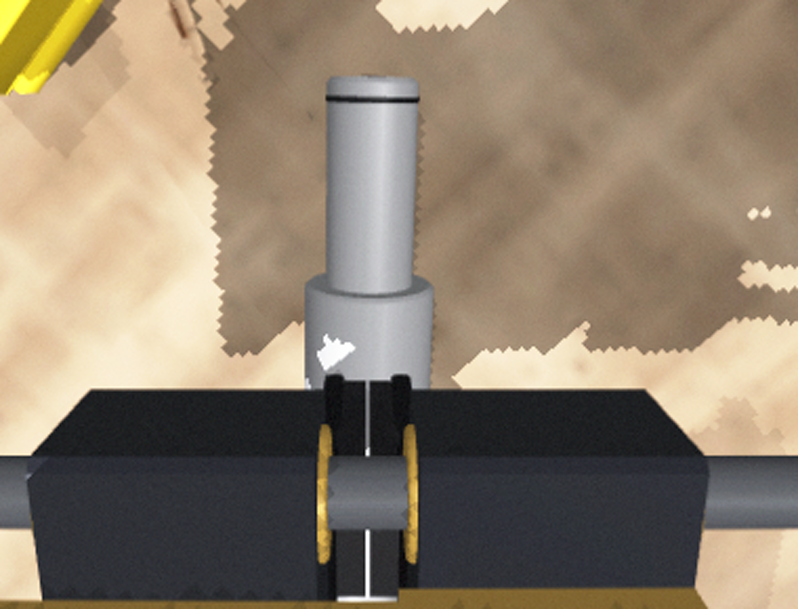

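The fingers are shut (0.4 mm) and the land runs beneath or behind them, so the grasp missed. I'll check where the fingertips project.

```bash
python3 - <<'E'
from h import *
from cell import sensors
np.set_printoptions(precision=1,suppress=True)
d=np.load("pics/d9.npy",allow_pickle=True).item()
o=sensors.get_obs(); p=o["tool_pos"]; y=np.radians(o["tool_rot"][2]); xt=np.array([np.cos(y),np.sin(y),0])
for dx in (0,.0095):
  for z in (-.008,0,.011,.02,.03,.05): print(dx,z,(proj(d,p+xt*dx+[0,0,z])[0]-[100,60])*2.1)
u=lambda p:np.array(p,float)/2.1+[100,60]
print(back(d,u([(368,280),(306,292),(433,290),(327,90),(418,90)]),[.03,.015,.015,.015,.015])*1e3)
E
python3 go.py
```

```text
0 -0.008 [370.3 377.8]
0 0 [370.5 389.6]
0 0.011 [370.8 407.5]
0 0.02 [371.  423.8]
0 0.03 [371.3 443.8]
0 0.05 [372.1 491.9]
0.0095 -0.008 [370.3 342.4]
0.0095 0 [370.5 352.9]
0.0095 0.011 [370.8 368.8]
0.0095 0.02 [371.1 383.4]
0.0095 0.03 [371.4 401.3]
0.0095 0.05 [372.2 444.6]
[[ 621.  -339.6   30. ]
 [ 605.9 -334.6   15. ]
 [ 628.  -354.5   15. ]
 [ 641.1 -304.8   15. ]
 [ 655.7 -318.4   15. ]]
t 15.3 pos [ 599.9 -363.2   13.5] rot [ 1.7987e+02 -3.0000e-02  4.7030e+01] q7 8.2 grip 0.00036198562348586916 2.749694176018238 F [ 0. -0.  5.]
```

Geometry settles it: the visible gap and the contact at shaft-top height (30 mm) both put the real fingertips about 16 mm above the reported TCP. That means they are not 8 mm ahead of it, so I'll redo the grasp about 23 mm lower.

Call:
drive_tool([
  {"x": 0, "y": 0, "z": -20, "rx": 0, "ry": 0, "rz": 0, "fingers": -1},
  {"x": 1.5, "y": 0, "z": -20, "rx": 0, "ry": 0, "rz": 0, "fingers": -1},
  {"x": 1.5, "y": 0, "z": -20, "rx": 0, "ry": 0, "rz": 0, "fingers": -1},
  {"x": 1.5, "y": 0, "z": -20, "rx": 0, "ry": 0, "rz": 0, "fingers": -1},
  {"x": 1.5, "y": 0, "z": -20, "rx": 0, "ry": 0, "rz": 0, "fingers": -1},
  {"x": 1.5, "y": 0, "z": -20, "rx": 0, "ry": 0, "rz": 0, "fingers": -1},
  {"x": 1.5, "y": 0, "z": -20, "rx": 0, "ry": 0, "rz": 0, "fingers": -1},
  {"x": 1.5, "y": 0, "z": -20, "rx": 0, "ry": 0, "rz": 0, "fingers": -1},
  {"x": 1.5, "y": 0, "z": -20, "rx": 0, "ry": 0, "rz": 0, "fingers": -1},
  {"x": 1.5, "y": 0, "z": 0, "rx": 0, "ry": 0, "rz": 0, "fingers": -1},
  {"x": 1.5, "y": 0, "z": 10, "rx": 0, "ry": 0, "rz": 0, "fingers": -1},
  {"x": 1.5, "y": 0, "z": 15, "rx": 0, "ry": 0, "rz": 0, "fingers": -1},
  {"x": 1.5, "y": 0, "z": 15, "rx": 0, "ry": 0, "rz": 0, "fingers": -1},
])

```text
time_s: 16.92
tool_pos: [0.5997, -0.3612, -0.0035]
tool_rot: [-179.9, 0.0, 47.0]
force: [-0.1, -0.3, -0.7]
grip_width: 0.0866
grasp_force: 0.0
```

Call:
drive_tool([
  {"x": 0, "y": 0, "z": 3, "rx": 0, "ry": 0, "rz": 0, "fingers": -1},
  {"x": 0, "y": 0, "z": 6, "rx": 0, "ry": 0, "rz": 0, "fingers": -1},
  {"x": 0, "y": 0, "z": 6, "rx": 0, "ry": 0, "rz": 0, "fingers": 1},
  {"x": 0, "y": 0, "z": 6, "rx": 0, "ry": 0, "rz": 0, "fingers": 1},
  {"x": 0, "y": 0, "z": 6, "rx": 0, "ry": 0, "rz": 0, "fingers": 1},
  {"x": 0, "y": 0, "z": 6, "rx": 0, "ry": 0, "rz": 0, "fingers": 1},
  {"x": 0, "y": 0, "z": 6, "rx": 0, "ry": 0, "rz": 0, "fingers": 1},
  {"x": 0, "y": 0, "z": 6, "rx": 0, "ry": 0, "rz": 0, "fingers": 1},
  {"x": 0, "y": 0, "z": 6, "rx": 0, "ry": 0, "rz": 0, "fingers": 1},
])

```text
time_s: 18.05
tool_pos: [0.6003, -0.3615, -0.0087]
tool_rot: [180.0, -0.0, 47.0]
force: [1.2, -0.2, -1.1]
grip_width: 0.0294
grasp_force: 29.9
```

```bash
python3 go.py 572.8,-52.6,80,85.5 572.8,-52.6,42,85.5
```

```text
t 18.05 pos [ 600.3 -361.5   -8.7] rot [179.97  -0.    47.03] q7 8.7 grip 0.029420393393200094 29.946913719177246 F [ 1.2 -0.2 -1.1]
572.8,-52.6,80,85.5 -> x 207.3 y -230.7 z -88.7 rz -0.6714
572.8,-52.6,42,85.5 -> x 207.3 y -230.7 z -50.7 rz -0.6714
```

Call:
drive_tool([
  {"x": 0, "y": 0, "z": -30, "rx": 0, "ry": 0, "rz": 0, "fingers": 1},
  {"x": 0, "y": 0, "z": -80, "rx": 0, "ry": 0, "rz": 0, "fingers": 1},
  {"x": 20, "y": -22, "z": -115, "rx": 0, "ry": 0, "rz": -0.05, "fingers": 1},
  {"x": 50, "y": -55, "z": -115, "rx": 0, "ry": 0, "rz": -0.15, "fingers": 1},
  {"x": 83, "y": -92, "z": -115, "rx": 0, "ry": 0, "rz": -0.27, "fingers": 1},
  {"x": 116, "y": -129, "z": -115, "rx": 0, "ry": 0, "rz": -0.4, "fingers": 1},
  {"x": 149, "y": -166, "z": -115, "rx": 0, "ry": 0, "rz": -0.53, "fingers": 1},
  {"x": 180, "y": -200, "z": -115, "rx": 0, "ry": 0, "rz": -0.64, "fingers": 1},
  {"x": 207, "y": -231, "z": -115, "rx": 0, "ry": 0, "rz": -0.67, "fingers": 1},
  {"x": 207, "y": -231, "z": -115, "rx": 0, "ry": 0, "rz": -0.67, "fingers": 1},
  {"x": 207, "y": -231, "z": -115, "rx": 0, "ry": 0, "rz": -0.67, "fingers": 1},
  {"x": 207, "y": -231, "z": -90, "rx": 0, "ry": 0, "rz": -0.67, "fingers": 1},
  {"x": 207, "y": -231, "z": -75, "rx": 0, "ry": 0, "rz": -0.67, "fingers": 1},
  {"x": 207, "y": -231, "z": -75, "rx": 0, "ry": 0, "rz": -0.67, "fingers": 1},
])

```text
time_s: 19.8
tool_pos: [0.5707, -0.0536, 0.0648]
tool_rot: [-179.8, 0.1, 85.3]
force: [-0.2, 0.4, -5.0]
grip_width: 0.0295
grasp_force: 29.9
```

```bash
python3 go.py 572.8,-52.6,42.5,85.5; python3 - <<'E'
from cell import vision
from h import *
d=vision.read_camera("top"); np.save("pics/d10.npy",d,allow_pickle=True)
crop(d,190,150,120,95,6.6,"pics/t10.png")
E
```

```text
t 19.8 pos [570.7 -53.6  64.8] rot [-1.7981e+02  6.0000e-02  8.5310e+01] q7 11.6 grip 0.029526047764032875 29.949232041835785 F [-0.2  0.4 -5. ]
572.8,-52.6,42.5,85.5 -> x 1.2 y 2.0 z 22.3 rz -0.0034
```

Call:
drive_tool([
  {"x": 0, "y": 0, "z": 8, "rx": 0, "ry": 0, "rz": 0, "fingers": 1},
  {"x": 0, "y": 0, "z": 14, "rx": 0, "ry": 0, "rz": 0, "fingers": 1},
  {"x": 0, "y": 0, "z": 18, "rx": 0, "ry": 0, "rz": 0, "fingers": 1},
  {"x": 0, "y": 0, "z": 18, "rx": 0, "ry": 0, "rz": 0, "fingers": 1},
  {"x": 0, "y": 0, "z": 18, "rx": 0, "ry": 0, "rz": 0, "fingers": 1},
])

```text
time_s: 20.48
tool_pos: [0.5724, -0.0525, 0.0485]
tool_rot: [180.0, -0.0, 85.4]
force: [-0.9, -0.3, -5.1]
grip_width: 0.0293
grasp_force: 29.9
```

```bash
python3 go.py 572.8,-52.6,42.5,85.5
```

```text
t 20.475 pos [572.4 -52.5  48.5] rot [179.97  -0.    85.42] q7 12.5 grip 0.029314969833399426 29.94948148727417 F [-0.9 -0.3 -5.1]
572.8,-52.6,42.5,85.5 -> x -0.0 y 0.4 z 6.0 rz -0.0015
```

Call:
drive_tool([
  {"x": 0, "y": 0.3, "z": 3, "rx": 0, "ry": 0, "rz": 0, "fingers": 1},
  {"x": 0, "y": 0.3, "z": 5, "rx": 0, "ry": 0, "rz": 0, "fingers": 1},
  {"x": 0, "y": 0.3, "z": 6, "rx": 0, "ry": 0, "rz": 0, "fingers": 1},
  {"x": 0, "y": 0.3, "z": 6, "rx": 0, "ry": 0, "rz": 0, "fingers": 1},
])

```text
time_s: 20.98
tool_pos: [0.5731, -0.0525, 0.0429]
tool_rot: [179.9, -0.0, 85.4]
force: [-0.0, 0.5, 0.6]
grip_width: 0.0292
grasp_force: 29.9
```

Call:
drive_tool([
  {"x": 0, "y": 0, "z": 0, "rx": 0, "ry": 0, "rz": 0, "fingers": -1},
  {"x": 0, "y": 0, "z": 0, "rx": 0, "ry": 0, "rz": 0, "fingers": -1},
  {"x": 0, "y": 0, "z": 0, "rx": 0, "ry": 0, "rz": 0, "fingers": -1},
  {"x": 0, "y": 0, "z": 0, "rx": 0, "ry": 0, "rz": 0, "fingers": -1},
  {"x": 0, "y": 0, "z": 0, "rx": 0, "ry": 0, "rz": 0, "fingers": -1},
  {"x": 0, "y": 0, "z": -20, "rx": 0, "ry": 0, "rz": 0, "fingers": -1},
  {"x": 0, "y": 0, "z": -70, "rx": 0, "ry": 0, "rz": 0, "fingers": -1},
  {"x": 0, "y": 0, "z": -120, "rx": 0, "ry": 0, "rz": 0, "fingers": -1},
  {"x": 0, "y": 0, "z": -150, "rx": 0, "ry": 0, "rz": 0, "fingers": -1},
])

```text
time_s: 22.1
tool_pos: [0.5737, -0.0532, 0.1966]
tool_rot: [179.7, -0.1, 85.4]
force: [-0.3, -0.2, 0.1]
grip_width: 0.0869
grasp_force: 0.0
```

```bash
python3 go.py 464,-215.5,200,42; python3 - <<'E'
from cell import vision
from h import *
d=vision.read_camera("scene"); np.save("pics/d11.npy",d,allow_pickle=True)
crop(d,160,150,240,140,3.3,"pics/s11.png")
E
```

```text
t 22.1 pos [573.7 -53.2 196.6] rot [ 1.7973e+02 -6.0000e-02  8.5370e+01] q7 6.6 grip 0.08686793228173509 0.0 F [-0.3 -0.2  0.1]
464,-215.5,200,42 -> x -170.6 y -96.3 z -3.4 rz 0.7569
```

View pics/s11.png

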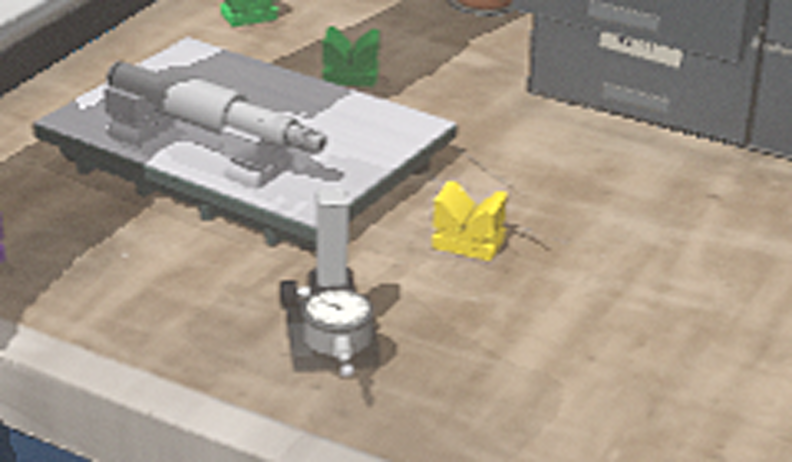

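The shaft lies in both blocks, with its threaded end at (318,138) to the right, and the gauge is still untouched. Now the gauge.

Call:
drive_tool([
  {"x": -171, "y": -95, "z": 0, "rx": 0, "ry": 0, "rz": 0.856, "fingers": -1},
  {"x": -171, "y": -95, "z": 0, "rx": 0, "ry": 0, "rz": 0.856, "fingers": -1},
  {"x": -171, "y": -95, "z": 0, "rx": 0, "ry": 0, "rz": 0.856, "fingers": -1},
  {"x": -171, "y": -95, "z": 0, "rx": 0, "ry": 0, "rz": 0.856, "fingers": -1},
  {"x": -171, "y": -95, "z": 0, "rx": 0, "ry": 0, "rz": 0.856, "fingers": -1},
  {"x": -171, "y": -95, "z": 30, "rx": 0, "ry": 0, "rz": 0.856, "fingers": -1},
  {"x": -171, "y": -95, "z": 60, "rx": 0, "ry": 0, "rz": 0.856, "fingers": -1},
  {"x": -171, "y": -95, "z": 60, "rx": 0, "ry": 0, "rz": 0.856, "fingers": -1},
  {"x": -171, "y": -95, "z": 60, "rx": 0, "ry": 0, "rz": 0.856, "fingers": -1},
], force=30)

```text
time_s: 23.28
tool_pos: [0.4648, -0.216, 0.1337]
tool_rot: [179.9, -0.1, 36.3]
force: [0.1, -0.0, -0.0]
grip_width: 0.087
grasp_force: 0.0
```

```bash
python3 go.py 465,-215.5,52,36.3
```

```text
t 23.275 pos [ 464.8 -216.   133.7] rot [ 1.7992e+02 -7.0000e-02  3.6340e+01] q7 -25.5 grip 0.08703684316944896 0.0 F [ 0.1 -0.  -0. ]
465,-215.5,52,36.3 -> x 0.5 y -0.3 z 81.7 rz 0.0008
```

Call:
drive_tool([
  {"x": 0.5, "y": 0, "z": 30, "rx": 0, "ry": 0, "rz": 0, "fingers": -1},
  {"x": 0.5, "y": 0, "z": 60, "rx": 0, "ry": 0, "rz": 0, "fingers": -1},
  {"x": 0.5, "y": 0, "z": 75, "rx": 0, "ry": 0, "rz": 0, "fingers": -1},
  {"x": 0.5, "y": 0, "z": 81, "rx": 0, "ry": 0, "rz": 0, "fingers": -1},
  {"x": 0.5, "y": 0, "z": 81, "rx": 0, "ry": 0, "rz": 0, "fingers": -1},
  {"x": 0.5, "y": 0, "z": 81, "rx": 0, "ry": 0, "rz": 0, "fingers": 1},
  {"x": 0.5, "y": 0, "z": 81, "rx": 0, "ry": 0, "rz": 0, "fingers": 1},
  {"x": 0.5, "y": 0, "z": 81, "rx": 0, "ry": 0, "rz": 0, "fingers": 1},
  {"x": 0.5, "y": 0, "z": 81, "rx": 0, "ry": 0, "rz": 0, "fingers": 1},
  {"x": 0.5, "y": 0, "z": 81, "rx": 0, "ry": 0, "rz": 0, "fingers": 1},
  {"x": 0.5, "y": 0, "z": 81, "rx": 0, "ry": 0, "rz": 0, "fingers": 1},
  {"x": 0.5, "y": 0, "z": 81, "rx": 0, "ry": 0, "rz": 0, "fingers": 1},
  {"x": 0.5, "y": 0, "z": 81, "rx": 0, "ry": 0, "rz": 0, "fingers": 1},
  {"x": 0.5, "y": 0, "z": 81, "rx": 0, "ry": 0, "rz": 0, "fingers": 1},
])

```text
time_s: 25.02
tool_pos: [0.4646, -0.2151, 0.0512]
tool_rot: [180.0, -0.0, 36.4]
force: [-0.2, -0.4, -1.1]
grip_width: 0.0157
grasp_force: 30.0
```

```bash
python3 go.py
```

```text
t 25.025 pos [ 464.6 -215.1   51.2] rot [ 1.7999e+02 -1.0000e-02  3.6370e+01] q7 -18.1 grip 0.015675106630165445 29.995843009091914 F [-0.2 -0.4 -1.1]
```

Call:
drive_tool([
  {"x": 0, "y": 0, "z": -25, "rx": 0, "ry": 0, "rz": 0, "fingers": 1},
  {"x": 0, "y": 0, "z": -65, "rx": 0, "ry": 0, "rz": 0, "fingers": 1},
  {"x": 0, "y": 0, "z": -110, "rx": 0, "ry": 0, "rz": 0, "fingers": 1},
  {"x": 0, "y": 0, "z": -120, "rx": 0, "ry": 0, "rz": 0, "fingers": 1},
  {"x": 35, "y": 0, "z": -120, "rx": 0, "ry": 0, "rz": 0.1, "fingers": 1},
  {"x": 80, "y": 1, "z": -120, "rx": 0, "ry": 0, "rz": 0.22, "fingers": 1},
  {"x": 125, "y": 1.5, "z": -120, "rx": 0, "ry": 0, "rz": 0.35, "fingers": 1},
  {"x": 170, "y": 2, "z": -120, "rx": 0, "ry": 0, "rz": 0.48, "fingers": 1},
  {"x": 215, "y": 2.5, "z": -120, "rx": 0, "ry": 0, "rz": 0.6, "fingers": 1},
  {"x": 250, "y": 3, "z": -120, "rx": 0, "ry": 0, "rz": 0.7, "fingers": 1},
  {"x": 264, "y": 3, "z": -120, "rx": 0, "ry": 0, "rz": 0.713, "fingers": 1},
  {"x": 264, "y": 3, "z": -120, "rx": 0, "ry": 0, "rz": 0.713, "fingers": 1},
  {"x": 264, "y": 3, "z": -120, "rx": 0, "ry": 0, "rz": 0.713, "fingers": 1},
  {"x": 264, "y": 3, "z": -120, "rx": 0, "ry": 0, "rz": 0.713, "fingers": 1},
])

```text
time_s: 26.78
tool_pos: [0.6779, -0.0624, 0.1716]
tool_rot: [-180.0, -0.0, -4.6]
force: [-0.9, -1.2, -3.9]
grip_width: 0.0157
grasp_force: 30.0
```

```bash
python3 go.py 678.8,-60.8,84.5,-4.5
```

```text
t 26.775 pos [677.9 -62.4 171.6] rot [-179.97   -0.     -4.6 ] q7 -71.7 grip 0.01569738193417967 29.99846408609301 F [-0.9 -1.2 -3.9]
678.8,-60.8,84.5,-4.5 -> x 0.7 y -1.7 z 87.1 rz -0.0017
```

Call:
drive_tool([
  {"x": 0.7, "y": -1.5, "z": 30, "rx": 0, "ry": 0, "rz": 0, "fingers": 1},
  {"x": 0.7, "y": -1.5, "z": 60, "rx": 0, "ry": 0, "rz": 0, "fingers": 1},
  {"x": 0.7, "y": -1.5, "z": 80, "rx": 0, "ry": 0, "rz": 0, "fingers": 1},
  {"x": 0.7, "y": -1.5, "z": 87, "rx": 0, "ry": 0, "rz": 0, "fingers": 1},
  {"x": 0.7, "y": -1.5, "z": 87, "rx": 0, "ry": 0, "rz": 0, "fingers": 1},
  {"x": 0.7, "y": -1.5, "z": 87, "rx": 0, "ry": 0, "rz": 0, "fingers": 1},
])

```text
time_s: 27.52
tool_pos: [0.6806, -0.0599, 0.0856]
tool_rot: [180.0, -0.1, -4.5]
force: [0.3, 0.2, -5.2]
grip_width: 0.0156
grasp_force: 30.0
```

```bash
python3 go.py 659.9,-59.3,82,-4.5; python3 - <<'E'
from cell import vision
from h import *
d=vision.read_camera("scene"); crop(d,170,140,150,100,5.2,"pics/s12.png")
E
```

```text
t 27.525 pos [680.6 -59.9  85.6] rot [ 1.80e+02 -1.30e-01 -4.48e+00] q7 -69.7 grip 0.015562671186482404 29.99850078485906 F [ 0.3  0.2 -5.2]
659.9,-59.3,82,-4.5 -> x -20.6 y 1.0 z 3.6 rz 0.0003
```

Call:
drive_tool([
  {"x": -5, "y": 1, "z": 2, "rx": 0, "ry": 0, "rz": 0, "fingers": 1},
  {"x": -10, "y": 1, "z": 2.5, "rx": 0, "ry": 0, "rz": 0, "fingers": 1},
  {"x": -14, "y": 1, "z": 2.5, "rx": 0, "ry": 0, "rz": 0, "fingers": 1},
  {"x": -18, "y": 1, "z": 2.5, "rx": 0, "ry": 0, "rz": 0, "fingers": 1},
  {"x": -20.5, "y": 1, "z": 2.5, "rx": 0, "ry": 0, "rz": 0, "fingers": 1},
  {"x": -20.5, "y": 1, "z": 2.5, "rx": 0, "ry": 0, "rz": 0, "fingers": 1},
  {"x": -20.5, "y": 1, "z": 2.5, "rx": 0, "ry": 0, "rz": 0, "fingers": 1},
])

```text
time_s: 28.45
tool_pos: [0.6595, -0.0589, 0.0819]
tool_rot: [180.0, -0.0, -4.5]
force: [1.2, 0.1, -4.4]
grip_width: 0.0157
grasp_force: 30.0
```

```bash
python3 go.py 659.9,-59.3,81.2,-4.5; python3 - <<'E'
from cell import vision
from h import *
d=vision.read_camera("scene"); crop(d,170,140,150,100,5.2,"pics/s13.png")
E
```

```text
t 28.45 pos [659.5 -58.9  81.9] rot [ 1.80e+02 -3.00e-02 -4.47e+00] q7 -69.5 grip 0.015713009224320153 29.99905593227595 F [ 1.2  0.1 -4.4]
659.9,-59.3,81.2,-4.5 -> x 0.5 y 0.4 z 0.7 rz 0.0005
```

View pics/s13.png

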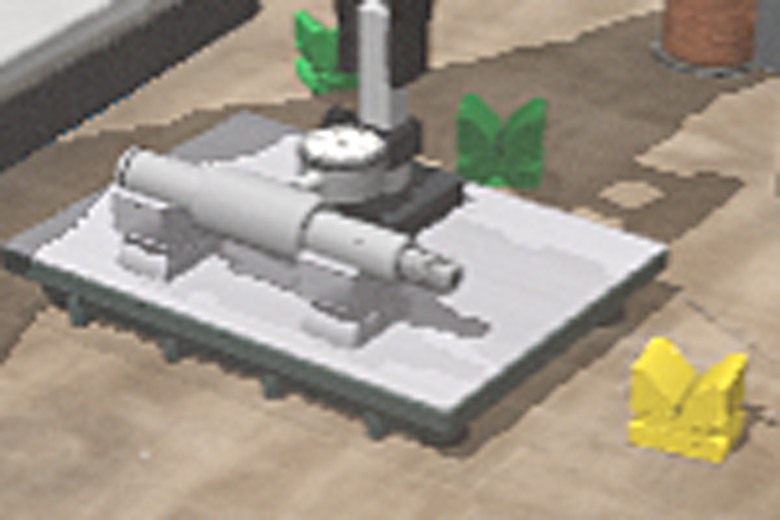

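The gauge stands behind the shaft with its stem on the land at about (310,185). The x force of about 1 N fits a half-way plunger. I'll set it down and release.

Call:
drive_tool([
  {"x": 0, "y": 0, "z": 0.7, "rx": 0, "ry": 0, "rz": 0, "fingers": 1},
  {"x": 0, "y": 0, "z": 1, "rx": 0, "ry": 0, "rz": 0, "fingers": 1},
  {"x": 0, "y": 0, "z": 1, "rx": 0, "ry": 0, "rz": 0, "fingers": 1},
])

```text
time_s: 28.88
tool_pos: [0.6594, -0.0589, 0.0814]
tool_rot: [-180.0, -0.0, -4.5]
force: [-0.4, 0.1, 1.1]
grip_width: 0.0154
grasp_force: 30.0
```

```bash
python3 go.py
```

```text
t 28.875 pos [659.4 -58.9  81.4] rot [-1.7998e+02 -3.0000e-02 -4.4800e+00] q7 -69.5 grip 0.015431004051884635 29.998607304878533 F [-0.4  0.1  1.1]
```

Seated, since the weight is off the wrist. Release and retreat straight up.

Call:
drive_tool([
  {"x": 0, "y": 0, "z": 0, "rx": 0, "ry": 0, "rz": 0, "fingers": -1},
  {"x": 0, "y": 0, "z": 0, "rx": 0, "ry": 0, "rz": 0, "fingers": -1},
  {"x": 0, "y": 0, "z": 0, "rx": 0, "ry": 0, "rz": 0, "fingers": -1},
  {"x": 0, "y": 0, "z": 0, "rx": 0, "ry": 0, "rz": 0, "fingers": -1},
  {"x": 0, "y": 0, "z": 0, "rx": 0, "ry": 0, "rz": 0, "fingers": -1},
  {"x": 0, "y": 0, "z": 0, "rx": 0, "ry": 0, "rz": 0, "fingers": -1},
  {"x": 0, "y": 0, "z": -20, "rx": 0, "ry": 0, "rz": 0, "fingers": -1},
  {"x": 0, "y": 0, "z": -60, "rx": 0, "ry": 0, "rz": 0, "fingers": -1},
  {"x": 0, "y": 0, "z": -100, "rx": 0, "ry": 0, "rz": 0, "fingers": -1},
  {"x": 0, "y": 0, "z": -120, "rx": 0, "ry": 0, "rz": 0, "fingers": -1},
  {"x": 0, "y": 0, "z": -120, "rx": 0, "ry": 0, "rz": 0, "fingers": -1},
  {"x": 0, "y": 0, "z": -120, "rx": 0, "ry": 0, "rz": 0, "fingers": -1},
])

```text
time_s: 30.38
tool_pos: [0.6584, -0.0585, 0.1993]
tool_rot: [-180.0, 0.1, -4.5]
force: [-0.4, -0.1, 0.0]
grip_width: 0.087
grasp_force: 0.0
```

```bash
python3 go.py; python3 - <<'E'
from cell import vision
from h import *
d=vision.read_camera("scene"); crop(d,170,140,150,100,5.2,"pics/s14.png")
a=cv2.imread("pics/s13.png").astype(int);b=cv2.imread("pics/s14.png").astype(int)
# gauge dial/shaft region should match the pre-release picture (registration shift in px)
g=lambda x:cv2.cvtColor(x.astype(np.uint8),cv2.COLOR_BGR2GRAY).astype(np.float32)
for n,(u,v,w,h) in dict(dial=(295,120,100,75),shaft=(115,145,350,150),plate=(440,250,220,160)).items():
    t=g(a)[v:v+h,u:u+w]; s=g(b)[v-15:v+h+15,u-15:u+w+15]
    r=cv2.matchTemplate(s,t,cv2.TM_CCOEFF_NORMED); _,m,_,l=cv2.minMaxLoc(r); print(n,m,(l[0]-15)/5.2,(l[1]-15)/5.2)
E
```

```text
t 30.375 pos [658.4 -58.5 199.3] rot [-1.7998e+02  1.2000e-01 -4.4700e+00] q7 -72.7 grip 0.08696461639981369 0.0 F [-0.4 -0.1  0. ]
dial 0.9528165459632874 0.0 0.1923076923076923
shaft 0.9661940336227417 0.0 0.0
plate 0.9963533878326416 0.0 0.0
```

The dial and shaft did not shift on release, so I'm handing it in.

```bash
python3 -c "
from cell import workorder
print(workorder.sign_off())"
```

```text
the job is handed in; nothing more can be done
None
```

The run-out set-up is done and handed in at about 30 s of the 106 s; the hand-in gave no verdict. The shaft is seated in both small V-blocks with its thread to the right. The gauge is released behind it, with its plunger roughly half-way in on the land, judged from the column position and about 1 N of side force.

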